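# Flip the sugar tin open

### The job

Sugar is wanted for the mug: open the red sugar tin. With the fingertips, push its front lip up from below and ease the lid over its hinge until it stands back open by itself; work gently and pinch or lift nothing. The tin stays standing where it is, the green tin stays shut, everything else on the counter is left alone, and you finish clear of the tin.

Things in the scene. Friction and masses are not known exactly. Their poses are not given: they have to be found in the camera images.
- red_tin: the red sugar tin, a loose round flip-top canister standing on the counter, about 0.8 kg with the sugar cubes in it; body 110 mm across, 150 mm high, closed height 155 mm. Origin: centre of its underside; z up; the lid's lip points along its -x axis and the hinge is at the back on its +x side, axis along its y. Nothing stands between its lip and the robot
- red_lid (a joint): angle of the red tin's lid about its hinge, rad: 0 = shut, growing as the lip rises and goes back; at 1.92 it meets its stop. The lid is a shallow steel cap 116 mm across, 14 mm deep, about 70 g; the hinge has slight friction and no spring: below about 1.4 the lid falls shut, beyond about 1.6 it goes back to the stop by its own weight and stays there
- red_lip (a point): middle of the rolled front edge (6 mm thick) of the red lid's steel thumb lip; the lip is 44 mm wide, 3 mm thick, and stands out 26 mm beyond the lid's rim, sloping up 15 degrees outward, free space below it down to the counter; shut, this point is 82 mm in front of the tin's axis (along the tin's -x) and 149 mm above the counter. The point moves with the lid
- red_hinge (a point): middle of the red lid's hinge axis, 62 mm behind the tin's axis (tin's +x), 146 mm above the counter; the lip's edge is 144 mm from it
- green_tin: an identical tin painted green, loose, to be left alone; origin and axes as for the red tin
- green_lid (a joint): angle of the green tin's lid, rad: 0 = shut
- mug: blue ceramic mug standing on the counter, 80 mm across, 95 mm high, handle to its +y reaching about 75 mm from the axis; origin centre of the underside
- scoop: yellow plastic scoop lying on the counter, pan 75 x 56 x 36 mm, 85 mm handle to its -x; origin under the pan's centre
- weight: the cooker's steel whistle weight standing on the counter, 34 mm across, 46 mm high; origin centre of the underside. The heavy pressure cooker it belongs to, lid locked, 205 mm high, stands at the far left, never nearer than y = 0.33 m
- salt: glass salt shaker with a steel cap, 42 mm across, 82 mm high; origin centre of the underside, standing behind the tins, near the far edge with a low bowl of limes and a board (under 100 mm)
- matches: yellow matchbox lying flat, 56 x 37 x 15 mm; origin centre of the underside

How it is judged:
By the outcome, as a careful person would: the job done as asked, in the order asked, and still so for the second after the job is handed in, with the robot touching nothing.
It also fails if it takes over 45 s, if anything falls off the work surface, if the arm or the gripper's body presses on something with over 40 N, if the wrist force passes 120 N, or if a joint passes its speed limit or range.

### The arm

A 6-joint arm with a two-finger parallel gripper is mounted at the origin on the work surface. World frame = base frame: x ahead of the robot, y to its left, z up, the work surface at z = 0. Lengths are in m, angles in degrees, forces in N, time in s.
With the tool pointing down it reaches from about 0.35 to 0.775 m from the base axis. Payload 5.5 kg.
Tool frame: the origin (TCP) lies midway between the tips of the shut fingers; the grasp point (between the pads) lies ctrl.hold_point_z behind it (ctrl.hold_point_z is the distance from the TCP to the grasp point, in m); z points along the fingers, y is the line along which they close (so a half turn about z gives the same grasp; the last joint's range is limited). The gripper opens to 85 mm and grips with 20 to 120 N. Pads are 22 mm wide; open, the fingers measure 114 mm over their backs; the gripper's body (76 mm by 85 mm) begins 54 mm behind the grasp point. The pads swing forward as they close: fully open they stand 13 mm farther back than shut.
Start: joints at [66.658, 17.945, 2.641, 74.691, 0, 82.002], TCP at [0.152, 0.555, 0.231] pointing down, gripper open.
Joint ranges: [-158.12, 158.12], [-49.38, 96.58], [-58.88, 72.47], [-126.05, 133.96], [-84.25, 85.87], [-180, 180]. Speed limits (degrees/s): [147.25, 147.25, 180, 180, 180, 180].

### API

Orientations are given as [roll, pitch, yaw] about the fixed x, y, z axes, in that order (R = Rz(yaw) Ry(pitch) Rx(roll)).
In Python, from plant import sensors, read_camera, camera_model, ctrl gives the robot as it stands.
- The arm moves only by the tool carry_out, never from a script. Its argument "series" is a list of rows, each an object with "delta_pos": the shift along the tool's x, y, z scaled (see below), a list of three; "roll": the turn about the tool's z scaled (see below). In form: [{"delta_pos": [tx, ty, tz], "roll": roll}, ...]. A call has 1 to 10 rows; each row is the pose to reach, as a shift and turn from the pose commanded when the call began, along the tool's axes at that moment, turning the shorter way round; what a row does not reach only later rows make up. The controller multiplies each number of a shift by 0.12 m and each number of a turn by 180 degrees. A row lasts 1/12 s, in which the tool goes at most 41.7 mm and 7.16 degrees, less where a joint would pass 70% of its speed; a pose out of reach is approached as far as the arm can. A call with a number of a shift or a turn outside -1 to 1 is refused whole. A call with a gripper value outside its range is refused whole. "jaw" is the closure, from -1 (fully open) to 1 (shut), so that 0 is half open, set as the call begins (left out, the last holds). The fingers move at their own pace and stop on an object; the grip force is fixed at half the most. Time passes only in rows, so rows that repeat a pose let the fingers close. It gives the time, the measured TCP pose, the force, the opening and the grip force at its end, in the units of the state.
- sensors.get_obs(): the state, without advancing time (a new reading comes with each control period).
- read_camera(name): name is "side" or "top"; returns (picture, depth): 384x512x3 uint8, red, green, blue; 384x512 float32, m along the optical axis (not along the pixel's ray), 0 where there is no reading.
- camera_model(name): a dict with "intrinsics" (3x3 intrinsics, pixels), "k1" (the pictures are not rectified: a ray, as slopes to the right and down, at radius r is drawn at 1 + k1 r^2 times it, then the intrinsics apply), "R" (3x3) and "t" (3): a world point X has camera coordinates R X + t. Camera axes: x right, y down, z forward; pixel columns grow to the right and rows downward; lengths in m; the calibration is good to about 2 mm. A picture is of the moment at which its call begins. camera_model takes no time and is no camera call.
- ctrl.job_done(): hands the job in; it is judged then, once.
The state is a dict: "time_s": time; "qpos": joint angles; "joint_velocities": joint speeds; "joint_efforts": joint torques, N m; "position": TCP position; "eef_rot": TCP orientation; "wrist_force": force on the tool from outside, world axes, zero at the start; "wrist_torque": the same for the moment, N m; "finger_gap": opening from 0.0 (shut) to 1.0 (fully open); "finger_force": force on a finger pad.
Only numpy, scipy, OpenCV 4.12 (cv2) and the standard library are available. Lean on these libraries where they do the work, as an engineer would, in place of code of your own. Each camera call takes 0.05 s, during which the arm holds its last target. There are 200 camera calls.

## Working session

There is one attempt and no reset: what is moved stays moved. The work goes in short steps, Python scripts to look and compute and a tool call to move; the robot and the scene stay as the last step left them, time stands still between calls to the robot, and variables do not carry over. Pictures are saved under pics/ and viewed, at most 10 in all, crops included, and the job is handed in when it is done.

Besides the shell and the picture viewer there is one more tool, called after "Request:" by a JSON object that holds its "name" and its "arguments", one argument or row to a line. carry_out: Moves the arm, as the interface text tells. Its arguments: {"type":"object","properties":{"series":{"type":"array"},"jaw":{"type":"number"}},"required":["series"]}

```bash
ls; mkdir -p pics
python3 - <<'E'
from plant import sensors, read_camera, camera_model, ctrl
import cv2,numpy as np
for n in("top","side"):
    p,d=read_camera(n); cv2.imwrite(f"pics/{n}0.png",p[:,:,::-1]); np.save(f"{n}_d.npy",d)
    print(camera_model(n))
print(sensors.get_obs(),ctrl.hold_point_z)
E
```

```text
pics
{'intrinsics': array([[439.85122289,   0.        , 256.00490687],
       [  0.        , 439.85122289, 183.40808215],
       [  0.        ,   0.        ,   1.        ]]), 'k1': -0.01815365112611363, 'R': array([[ 0.01616134, -0.9997133 , -0.01766727],
       [-0.99144463, -0.01373374, -0.12980346],
       [ 0.1295236 ,  0.01961392, -0.99138233]]), 't': array([-0.02444839,  0.57874051,  1.34972804])}
{'intrinsics': array([[494.43725966,   0.        , 256.74286745],
       [  0.        , 494.43725966, 190.61364301],
       [  0.        ,   0.        ,   1.        ]]), 'k1': -0.1385025392254173, 'R': array([[-0.99914009, -0.03866967, -0.01495806],
       [-0.01505648,  0.67453266, -0.73809145],
       [ 0.03863145, -0.73723154, -0.67453485]]), 't': array([0.54952075, 0.13037358, 1.45639136])}
{'time_s': 0.1, 'qpos': array([6.66573512e+01, 1.79852674e+01, 2.58429848e+00, 7.46907666e+01,
       2.68738687e-04, 8.20002636e+01]), 'joint_velocities': array([-0.0182644 , -0.06017201,  0.01640453, -0.08678895,  0.03309633,
        0.02028549]), 'joint_efforts': array([ 2.97624749e-03, -4.81725311e+01,  2.99243349e+01,  1.27013520e-02,
       -1.01698658e-04, -1.78802748e-05]), 'position': array([0.15198272, 0.55408508, 0.2305161 ]), 'eef_rot': array([-1.79909195e+02, -1.30328142e-02,  1.64657077e+02]), 'wrist_force': array([ 0.51731059, -0.11803472,  0.30714111]), 'wrist_torque': array([ 0.00520503, -0.00713869, -0.00773033]), 'finger_force': 0.0, 'finger_gap': 0.9925392663814678} 0.0187
```

View pics/top0.png

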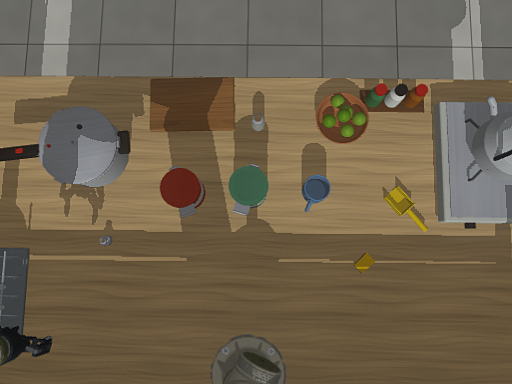

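View pics/side0.png

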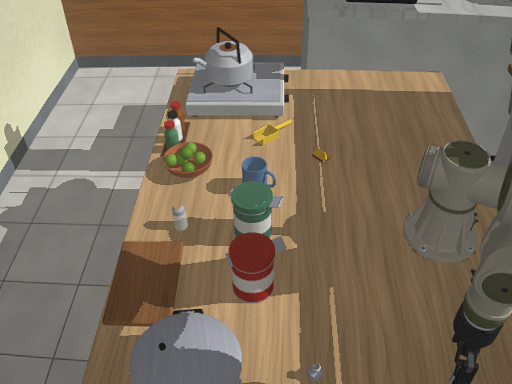

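The top view shows the red lid at about (181,188) with its lip at (187,211), and the green lid at (248,186). In the side view the red tin is at (252,265) with its lip at (278,245). Next I'll measure both tins.

```bash
cat > h.py <<'E'
import numpy as np,cv2
from plant import camera_model
def cloud(n,d):
    m=camera_model(n);K=m["intrinsics"];h,w=d.shape
    u,v=np.meshgrid(np.arange(w,dtype=float),np.arange(h,dtype=float))
    a=(u-K[0,2])/K[0,0];b=(v-K[1,2])/K[1,1];x,y=a.copy(),b.copy()
    for _ in range(8):
        s=1+m["k1"]*(x*x+y*y);x,y=a/s,b/s
    P=np.stack([x*d,y*d,d],-1)
    return (P-m["t"])@m["R"]
E
python3 - <<'E'
from h import *
for n in("top","side"):
    d=np.load(n+"_d.npy");P=cloud(n,d);I=cv2.imread(f"pics/{n}0.png");hsv=cv2.cvtColor(I,cv2.COLOR_BGR2HSV).astype(int)
    H,S,V=hsv[...,0],hsv[...,1],hsv[...,2];z=P[...,2]
    area=(P[...,0]>.2)&(P[...,0]<.8)&(abs(P[...,1])<.35)&(d>0)
    for c,mk in(("red",((H<6)|(H>174))&(S>150)),("green",(H>60)&(H<90)&(S>80))):
        m=mk&(z>.145)&(z<.17)&area
        (cx,cy),r=cv2.minEnclosingCircle(P[m][:,:2].astype(np.float32)*1000)
        print(n,c,m.sum(),cx,cy,r,"z",np.median(z[m]),"mean",P[m].mean(0))
        q=P[...,:2]*1000-[cx,cy];rr=np.hypot(q[...,0],q[...,1])
        l=area&(rr>62)&(rr<95)&(z>.13)&(z<.165)&(S<110)
        if l.sum():
            print(" lip n",l.sum(),P[l].mean(0),"dir",np.degrees(np.arctan2(*(q[l].mean(0)[::-1]))),"rmax",rr[l].max())
            print("  ", np.c_[P[l]*1000,S[l]].round(0).astype(int).tolist()[::max(1,l.sum()//15)])
    for nm,(y0,y1,x0,x1) in dict(grip=(215,384,420,512)).items():
        if n=="side": cv2.imwrite("pics/grip.png",cv2.resize(I[y0:y1,x0:x1],None,fx=3.5,fy=3.5,interpolation=cv2.INTER_CUBIC))
E
```

```text
top red 1177 550.019775390625 203.3909149169922 58.36195755004883 z 0.15416965817707642 mean [0.54916333 0.2027771  0.15415089]
 lip n 144 [0.49348681 0.18272268 0.14780782] dir -159.9177765727543 rmax 86.97664202645258
   [[613, 223, 146, 14], [610, 220, 147, 23], [497, 164, 145, 11], [490, 184, 145, 8], [487, 202, 142, 19], [488, 175, 145, 8], [484, 195, 144, 6], [484, 168, 150, 6], [481, 189, 148, 11], [482, 162, 149, 9], [479, 183, 148, 8], [479, 156, 152, 8], [476, 176, 151, 6], [473, 191, 147, 6], [470, 197, 148, 6], [467, 196, 150, 6]]
top green 1189 558.0757446289062 5.08730936050415 57.7686882019043 z 0.15397545962005924 mean [0.55805881 0.00491836 0.15400155]
 lip n 142 [0.50189349 0.01931801 0.14816279] dir 165.78619505861764 rmax 85.67892995237692
   [[625, -5, 145, 64], [618, -20, 153, 8], [501, 42, 144, 6], [498, 30, 147, 9], [496, 27, 142, 9], [493, 45, 144, 2], [493, 19, 143, 9], [489, 38, 150, 13], [490, 13, 146, 11], [486, 35, 151, 9], [487, 9, 151, 13], [484, 33, 149, 12], [484, 7, 145, 17], [481, 18, 151, 9], [478, 21, 151, 18], [475, 15, 152, 23]]
side red 1346 5
[... 386 characters left out ...]
 146, 10], [485, 186, 145, 5], [482, 189, 145, 12], [480, 197, 150, 12], [477, 199, 149, 16], [615, 217, 150, 5], [609, 231, 152, 10], [609, 238, 145, 75]]
side green 823 559.6385498046875 3.8910281658172607 58.76612854003906 z 0.15453456038814578 mean [0.55912184 0.00803003 0.1544165 ]
 lip n 112 [0.5124307  0.01906894 0.14855808] dir 162.17675529765094 rmax 84.93160495188376
   [[619, -29, 147, 58], [626, -12, 148, 48], [625, 3, 150, 7], [489, -1, 145, 31], [491, 4, 146, 11], [494, 12, 150, 13], [497, 15, 148, 15], [477, 17, 151, 27], [480, 21, 151, 19], [483, 22, 148, 21], [486, 30, 152, 12], [488, 32, 150, 7], [491, 38, 152, 9], [494, 38, 148, 11], [499, 41, 147, 14], [505, 42, 144, 22]]
```

View pics/grip.png

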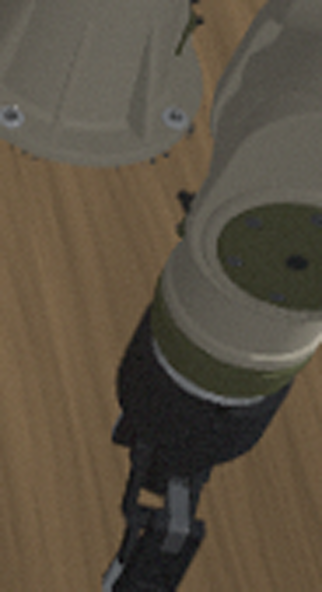

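The crop shows the gripper pointing straight down, with narrow parallel fingers. I'll refine the red tin's yaw from its lip points and set up a move-number helper.

```bash
cat >> h.py <<'E'
from scipy.spatial.transform import Rotation as Ro
def delta(target,yaw=None):
    from plant import sensors
    o=sensors.get_obs();R=Ro.from_euler("xyz",o["eef_rot"],degrees=True).as_matrix()
    s=R.T@(np.array(target)-o["position"])/.12
    r=None if yaw is None else -((yaw-o["eef_rot"][2]+180)%360-180)/180
    return s.round(4),r,o["position"].round(4),o["eef_rot"].round(2),o["wrist_force"].round(2)
E
python3 - <<'E'
from h import *
for n in("top","side"):
    d=np.load(n+"_d.npy");P=cloud(n,d)*1000;I=cv2.imread(f"pics/{n}0.png");S=cv2.cvtColor(I,cv2.COLOR_BGR2HSV)[...,1]
    for c in((551,204),(558.7,4.6)):
        q=P[...,:2]-c;rr=np.hypot(q[...,0],q[...,1]);z=P[...,2]
        l=(d>0)&(rr>62)&(rr<95)&(z>138)&(z<160)&(S<60)&(q[...,0]<-30)
        r=cv2.minAreaRect(q[l].astype(np.float32))
        a=np.degrees(np.arctan2(*(-q[l].mean(0)[::-1])));u=np.array([np.cos(np.radians(a)),np.sin(np.radians(a))])
        print(n,c,l.sum(),"yaw",a,"rect",r,"front",-(q[l]@u).min(),z[l].mean())
for t in((.409,.156,.23),): print(delta(t,198.7))
E
```

```text
top (551, 204) 130 yaw 20.100155420742475 rect ((-68.43009185791016, -24.875755310058594), (26.23549461364746, 43.64525604248047), 21.28184700012207) front 85.71077593269936 147.5946391742113
top (558.7, 4.6) 130 yaw -14.899556173705792 rect ((-69.34307098388672, 18.63192367553711), (44.37168884277344, 26.148517608642578), 74.82949829101562) front 84.9053820560472 147.94833180053496
side (551, 204) 129 yaw 20.574269511216436 rect ((-66.05638122558594, -26.107852935791016), (21.871028900146484, 47.358680725097656), 22.302648544311523) front 82.20046029207279 148.4172905283978
side (558.7, 4.6) 89 yaw -16.628799128101235 rect ((-67.785400390625, 17.07742691040039), (49.72999572753906, 23.925033569335938), 76.87200927734375) front 81.7489890458619 148.77968460193455
(array([-2.9432, -2.6324,  0.0078]), np.float64(-0.18912734960490998), array([0.152 , 0.5541, 0.2305]), array([-1.7991e+02, -1.0000e-02,  1.6466e+02]), array([ 0.52, -0.12,  0.31]))
```

Request:
{"name": "carry_out", "arguments": {
  "series": [
    {"delta_pos":[-0.2,-0.18,0],"roll":0},
    {"delta_pos":[-0.4,-0.36,0],"roll":0},
    {"delta_pos":[-0.6,-0.54,0],"roll":0},
    {"delta_pos":[-0.8,-0.71,0],"roll":0},
    {"delta_pos":[-0.98,-0.88,0],"roll":0}
  ],
  "jaw": 1
}}

```text
time_s: 0.52
position: [0.2381, 0.4201, 0.2308]
eef_rot: [-180.0, -0.0, 164.7]
wrist_force: [1.0, -0.3, -0.1]
finger_gap: 0.299
finger_force: 0.0
```

Request:
{"name": "carry_out", "arguments": {
  "series": [
    {"delta_pos":[-0.2,-0.18,0],"roll":0},
    {"delta_pos":[-0.4,-0.36,0],"roll":0},
    {"delta_pos":[-0.6,-0.54,0],"roll":0},
    {"delta_pos":[-0.8,-0.71,0],"roll":0},
    {"delta_pos":[-0.98,-0.88,0],"roll":0}
  ]
}}

```text
time_s: 0.93
position: [0.3236, 0.2871, 0.2311]
eef_rot: [-180.0, -0.0, 164.7]
wrist_force: [0.0, 0.4, 0.3]
finger_gap: -0.0
finger_force: 0.0
```

Request:
{"name": "carry_out", "arguments": {
  "series": [
    {"delta_pos":[-0.2,-0.18,0],"roll":-0.03},
    {"delta_pos":[-0.4,-0.36,0],"roll":-0.06},
    {"delta_pos":[-0.6,-0.54,0],"roll":-0.1},
    {"delta_pos":[-0.8,-0.71,0],"roll":-0.13},
    {"delta_pos":[-0.98,-0.88,0],"roll":-0.165},
    {"delta_pos":[-0.98,-0.88,0],"roll":-0.199},
    {"delta_pos":[-0.98,-0.88,0],"roll":-0.199},
    {"delta_pos":[-0.98,-0.88,0],"roll":-0.199}
  ]
}}

```text
time_s: 1.6
position: [0.4082, 0.1554, 0.2309]
eef_rot: [180.0, -0.1, -159.7]
wrist_force: [-0.3, -0.3, -0.7]
finger_gap: -0.002
finger_force: 0.0
```

Run:
```python
from h import *
from plant import *
# tip 15 mm below lip edge; x'=-112
u=np.array([.937,.350]);c=np.array([.551,.204])
for xp,z in((-.150,.134),(-.105,.134)): print(delta([*(c+xp*u),z],200.5))
p,d=read_camera("side");cv2.imwrite("pics/s1.png",cv2.resize(p[100:384,150:450,::-1],None,fx=2.1,fy=2.1,interpolation=cv2.INTER_CUBIC))
print(sensors.get_obs()["time_s"],sensors.get_obs()["finger_gap"])
```

```text
(array([-0.0068, -0.0372,  0.8079]), np.float64(-0.001382743860766469), array([0.4082, 0.1554, 0.2309]), array([ 1.7997e+02, -6.0000e-02, -1.5975e+02]), array([-0.29, -0.33, -0.72]))
(array([-0.3818, -0.0357,  0.8075]), np.float64(-0.001382743860766469), array([0.4082, 0.1554, 0.2309]), array([ 1.7997e+02, -6.0000e-02, -1.5975e+02]), array([-0.29, -0.33, -0.72]))
1.65 -0.002151674173006126
```

View pics/s1.png

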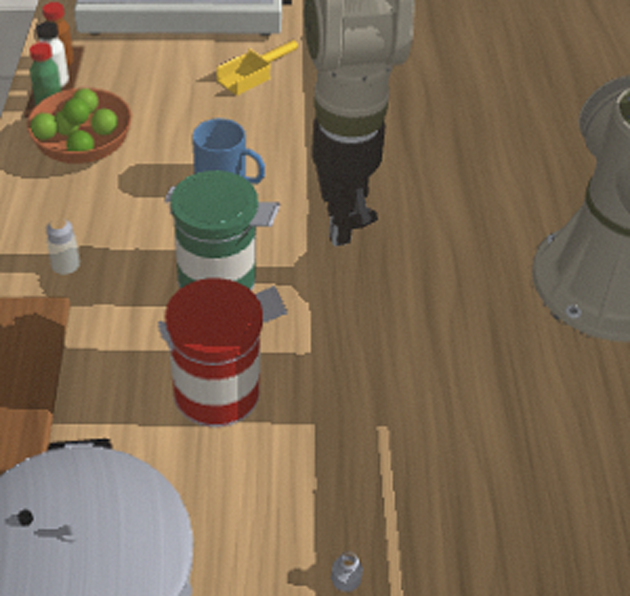

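The side crop shows the gripper shut at about (350,220), in front of the lip at (272,303), and both tins shut. I'll lower it and move nearer.

Request:
{"name": "carry_out", "arguments": {
  "series": [
    {"delta_pos":[0,-0.03,0.2],"roll":0},
    {"delta_pos":[0,-0.036,0.45],"roll":0},
    {"delta_pos":[0,-0.036,0.7],"roll":0},
    {"delta_pos":[0,-0.036,0.807],"roll":-0.001},
    {"delta_pos":[-0.15,-0.036,0.807],"roll":-0.001},
    {"delta_pos":[-0.25,-0.036,0.807],"roll":-0.001},
    {"delta_pos":[-0.25,-0.036,0.807],"roll":-0.001},
    {"delta_pos":[-0.25,-0.036,0.807],"roll":-0.001}
  ]
}}

```text
time_s: 2.32
position: [0.4377, 0.1631, 0.1343]
eef_rot: [180.0, -0.0, -159.3]
wrist_force: [-1.3, 0.0, -0.3]
finger_gap: -0.0
finger_force: 0.0
```

Run:
```python
from h import *
from plant import *
p,d=read_camera("side");q,e=read_camera("top")
a=cv2.resize(p[180:270,230:330,::-1],(500,450),interpolation=cv2.INTER_CUBIC)
b=cv2.resize(q[180:240,150:190+10,::-1],(300,360),interpolation=cv2.INTER_CUBIC)
o=np.zeros((450,800,3),np.uint8);o[:,:500]=a;o[:360,500:]=b;cv2.imwrite("pics/s2.png",o)
u=np.array([.937,.350]);v=np.array([-.350,.937]);c=np.array([.551,.204])
o=sensors.get_obs();t=(o["position"][:2]-c);print("tcp x',y'",t@u,t@v,o["position"][2],o["wrist_force"],o["time_s"])
# gripper cloud in tin frame: side profile
P=cloud("side",d);t=P[...,:2]-c;X=t@u*1000;Y=t@v*1000;Z=P[...,2]*1000
m=(d>0)&(X<-88)&(X>-180)&(abs(Y)<60)&(Z>125)&(Z<240)
for z in range(130,240,8):
    k=m&(Z>=z)&(Z<z+8)
    if k.sum(): print(z,k.sum(),"X",np.percentile(X[k],[2,50,98]).round(0),"Y",np.percentile(Y[k],[2,98]).round(0))
```

```text
tcp x',y' -0.12120706313668884 0.0010345341519679308 0.13444426524428968 [-0.06133291 -0.49626411 -0.27081629] 2.4167
130 2 X [-115. -114. -112.] Y [6. 6.]
138 15 X [-127. -114. -110.] Y [-6. 14.]
146 20 X [-128. -114. -110.] Y [-3. 16.]
154 21 X [-126. -114. -109.] Y [-5. 16.]
162 7 X [-114. -111. -110.] Y [-8. 11.]
170 4 X [-112. -110. -109.] Y [-4.  9.]
178 28 X [-126. -110. -108.] Y [-28.  32.]
186 26 X [-128. -112. -108.] Y [-31.  37.]
194 29 X [-127. -109. -105.] Y [-40.  45.]
202 35 X [-116. -108. -103.] Y [-37.  48.]
210 31 X [-119. -107. -104.] Y [-16.  59.]
218 43 X [-132. -111. -104.] Y [-10.  60.]
226 55 X [-131. -117. -101.] Y [-7. 60.]
234 40 X [-128. -112. -101.] Y [12. 52.]
```

View pics/s2.png

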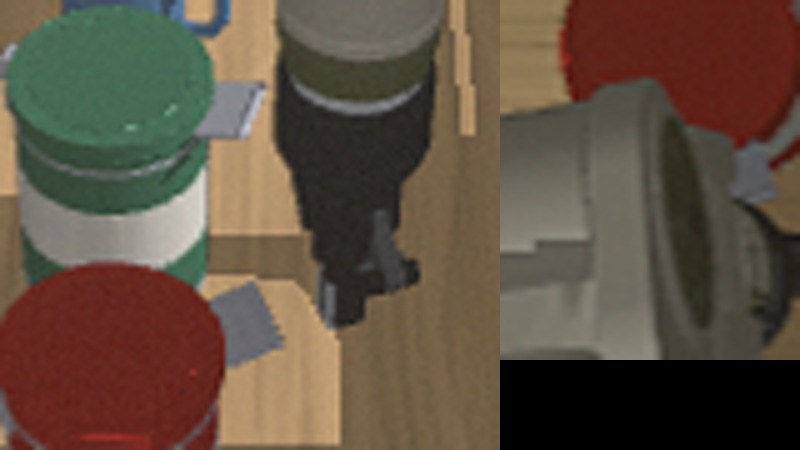

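The crop shows the fingers at about (330,310), just in front of the red lip at (275,325) and centred on it. The finger's front face measures 11 mm ahead of the TCP, so contact should come at x' ≈ -93 mm. I'll creep in.

Request:
{"name": "carry_out", "arguments": {
  "series": [
    {"delta_pos":[-0.1,-0.009,0],"roll":0},
    {"delta_pos":[-0.18,-0.009,0],"roll":0},
    {"delta_pos":[-0.2,-0.009,0],"roll":0},
    {"delta_pos":[-0.2,-0.009,0],"roll":0},
    {"delta_pos":[-0.2,-0.009,0],"roll":0}
  ]
}}

```text
time_s: 2.83
position: [0.4606, 0.1696, 0.1344]
eef_rot: [180.0, -0.0, -159.3]
wrist_force: [0.1, 0.5, -0.5]
finger_gap: -0.001
finger_force: 0.0
```

Request:
{"name": "carry_out", "arguments": {
  "series": [
    {"delta_pos":[-0.006,0,0],"roll":0},
    {"delta_pos":[-0.012,0,0],"roll":0},
    {"delta_pos":[-0.012,0,0],"roll":0}
  ]
}}

```text
time_s: 3.08
position: [0.4622, 0.17, 0.1345]
eef_rot: [180.0, -0.0, -159.3]
wrist_force: [0.8, -0.1, 0.2]
finger_gap: -0.001
finger_force: 0.0
```

Request:
{"name": "carry_out", "arguments": {
  "series": [
    {"delta_pos":[-0.006,0,0],"roll":0},
    {"delta_pos":[-0.008,0,0],"roll":0},
    {"delta_pos":[-0.008,0,0],"roll":0}
  ]
}}

```text
time_s: 3.33
position: [0.4633, 0.1704, 0.1345]
eef_rot: [180.0, 0.0, -159.3]
wrist_force: [0.1, -0.0, -0.3]
finger_gap: -0.0
finger_force: 0.0
```

```bash
cat > st.py <<'E'
from h import *
from plant import *
u=np.array([.937,.350]);v=np.array([-.350,.937]);c=np.array([.551,.204])
F=[];p,d=read_camera("side")
for i in range(6): F.append(sensors.get_obs()["wrist_force"]);p,d=read_camera("side")
o=sensors.get_obs();t=(o["position"][:2]-c);f=np.mean(F,0)
print("tcp x',y',z",(1000*np.array([t@u,t@v,o["position"][2]])).round(1),"F u,v,z",(f[:2]@u).round(2),(f[:2]@v).round(2),f[2].round(2),o["time_s"])
P=cloud("side",d);q=P[...,:2]-c;X=q@u*1000;Y=q@v*1000;Z=P[...,2]*1000
hsv=cv2.cvtColor(p,cv2.COLOR_RGB2HSV);H,S=hsv[...,0].astype(int),hsv[...,1]
m=(d>0)&((H<6)|(H>174))&(S>150)&(np.hypot(X,Y)<110)&(Z>60)
print("red X,Y centre of z149-160",np.array([X,Y])[:,m&(Z>149)&(Z<160)].mean(1).round(1),"n",(m&(Z>149)&(Z<160)).sum(),"zmax",Z[m].max().round(1))
k=m&(Z>149)&(Z<300)&(abs(Y)<50)
a=np.polyfit(X[k],Z[k],1);print("lid slope deg",-np.degrees(np.arctan(a[0])).round(1))
l=(d>0)&(S<60)&(X<-62)&(X>-92)&(abs(Y)<21)&(Z>138)&(Z<190);print("lip n,z",l.sum(),np.median(Z[l]).round(1) if l.any() else None)
E
python3 st.py
```

```text
tcp x',y',z [-94.   -0.8 134.5] F u,v,z -0.27 0.11 -0.13 3.6833
red X,Y centre of z149-160 [2.7 1.8] n 1291 zmax 160.2
lid slope deg 0.1
lip n,z 169 149.7
```

Request:
{"name": "carry_out", "arguments": {
  "series": [
    {"delta_pos":[-0.006,0,0],"roll":0},
    {"delta_pos":[-0.012,0,0],"roll":0},
    {"delta_pos":[-0.012,0,0],"roll":0}
  ]
}}

```text
time_s: 3.93
position: [0.4638, 0.1707, 0.1343]
eef_rot: [180.0, -0.1, -159.3]
wrist_force: [-2.6, -0.2, 2.3]
finger_gap: 0.001
finger_force: 1.6
```

```bash
python3 st.py
```

```text
tcp x',y',z [-93.1  -0.7 134.4] F u,v,z -4.08 -0.18 2.31 4.2833
red X,Y centre of z149-160 [2.8 1.9] n 1299 zmax 160.0
lid slope deg -0.1
lip n,z 173 149.2
```

Contact: about 4 N on the lip, and the tin hasn't moved. Now I'll ease up along the lip's arc.

Request:
{"name": "carry_out", "arguments": {
  "series": [
    {"delta_pos":[0,0,-0.01],"roll":0},
    {"delta_pos":[0,0,-0.025],"roll":0},
    {"delta_pos":[-0.001,0,-0.04],"roll":0},
    {"delta_pos":[-0.002,0,-0.055],"roll":0},
    {"delta_pos":[-0.004,0,-0.07],"roll":0},
    {"delta_pos":[-0.005,0,-0.083],"roll":0},
    {"delta_pos":[-0.005,0,-0.083],"roll":0}
  ]
}}

```text
time_s: 4.87
position: [0.4655, 0.1713, 0.1449]
eef_rot: [-180.0, 0.1, -159.3]
wrist_force: [-2.1, -1.3, -0.9]
finger_gap: 0.002
finger_force: 1.1
```

```bash
python3 st.py
```

```text
tcp x',y',z [-92.   -0.7 144.3] F u,v,z -2.11 -0.01 0.01 5.2167
red X,Y centre of z149-160 [12.4  4.5] n 998 zmax 166.3
lid slope deg 3.8
lip n,z 143 158.8
```

The lid follows: about 4° open, lip at 159 mm, 2 N. I'll continue along the arc.

Request:
{"name": "carry_out", "arguments": {
  "series": [
    {"delta_pos":[-0.004,0,-0.031],"roll":0},
    {"delta_pos":[-0.008,0,-0.062],"roll":0},
    {"delta_pos":[-0.013,0,-0.094],"roll":0},
    {"delta_pos":[-0.019,0,-0.125],"roll":0},
    {"delta_pos":[-0.026,0,-0.156],"roll":0},
    {"delta_pos":[-0.033,0,-0.187],"roll":0},
    {"delta_pos":[-0.042,0,-0.219],"roll":0},
    {"delta_pos":[-0.051,0,-0.25],"roll":0},
    {"delta_pos":[-0.051,0,-0.25],"roll":0}
  ]
}}

```text
time_s: 5.97
position: [0.4717, 0.1735, 0.1754]
eef_rot: [-180.0, 0.1, -159.3]
wrist_force: [-1.6, 0.5, 1.3]
finger_gap: -0.0
finger_force: 1.1
```

```bash
python3 st.py
```

```text
tcp x',y',z [-86.   -0.7 174.2] F u,v,z -2.35 -0.21 0.47 6.3167
red X,Y centre of z149-160 [39.  15.2] n 200 zmax 189.2
lid slope deg 14.9
lip n,z 80 186.4
```

Request:
{"name": "carry_out", "arguments": {
  "series": [
    {"delta_pos":[-0.009,0,-0.029],"roll":0},
    {"delta_pos":[-0.02,0,-0.058],"roll":0},
    {"delta_pos":[-0.031,0,-0.088],"roll":0},
    {"delta_pos":[-0.043,0,-0.117],"roll":0},
    {"delta_pos":[-0.056,0,-0.146],"roll":0},
    {"delta_pos":[-0.07,0,-0.175],"roll":0},
    {"delta_pos":[-0.085,0,-0.204],"roll":0},
    {"delta_pos":[-0.101,0,-0.233],"roll":0},
    {"delta_pos":[-0.101,0,-0.233],"roll":0}
  ]
}}

```text
time_s: 7.07
position: [0.4832, 0.1778, 0.2033]
eef_rot: [-180.0, 0.1, -159.3]
wrist_force: [-1.8, 0.1, 0.4]
finger_gap: -0.002
finger_force: 1.1
```

```bash
python3 st.py
```

```text
tcp x',y',z [-73.9  -0.7 202.2] F u,v,z -2.11 -0.28 0.69 7.4167
red X,Y centre of z149-160 [32.5 17.9] n 98 zmax 211.0
lid slope deg 24.7
lip n,z 0 None
```

Request:
{"name": "carry_out", "arguments": {
  "series": [
    {"delta_pos":[-0.038,0,-0.062],"roll":0},
    {"delta_pos":[-0.073,0,-0.113],"roll":0},
    {"delta_pos":[-0.112,0,-0.163],"roll":0},
    {"delta_pos":[-0.153,0,-0.212],"roll":0},
    {"delta_pos":[-0.196,0,-0.257],"roll":0},
    {"delta_pos":[-0.241,0,-0.3],"roll":0},
    {"delta_pos":[-0.289,0,-0.341],"roll":0},
    {"delta_pos":[-0.339,0,-0.379],"roll":0},
    {"delta_pos":[-0.339,0,-0.379],"roll":0}
  ]
}}

```text
time_s: 8.17
position: [0.5225, 0.1926, 0.2489]
eef_rot: [-180.0, 0.2, -159.3]
wrist_force: [0.4, -0.1, 0.1]
finger_gap: 0.003
finger_force: 0.2
```

```bash
python3 st.py
```

```text
tcp x',y',z [-33.3  -0.5 247.6] F u,v,z -0.34 -0.11 -0.38 8.5167
red X,Y centre of z149-160 [ 3.7 19.8] n 40 zmax 248.5
lid slope deg 41.3
lip n,z 0 None
```

Request:
{"name": "carry_out", "arguments": {
  "series": [
    {"delta_pos":[-0.069,0,-0.047],"roll":0},
    {"delta_pos":[-0.142,0,-0.088],"roll":0},
    {"delta_pos":[-0.217,0,-0.126],"roll":0},
    {"delta_pos":[-0.294,0,-0.157],"roll":0},
    {"delta_pos":[-0.374,0,-0.183],"roll":0},
    {"delta_pos":[-0.456,0,-0.203],"roll":0},
    {"delta_pos":[-0.538,0,-0.218],"roll":0},
    {"delta_pos":[-0.6,0,-0.224],"roll":0},
    {"delta_pos":[-0.622,0,-0.226],"roll":0},
    {"delta_pos":[-0.622,0,-0.226],"roll":0}
  ]
}}

```text
time_s: 9.35
position: [0.5904, 0.2184, 0.2746]
eef_rot: [180.0, -0.0, -159.3]
wrist_force: [1.0, 0.1, -0.4]
finger_gap: 0.0
finger_force: 0.0
```

```bash
python3 st.py
python3 - <<'E'
from plant import *
import cv2
p,d=read_camera("side");cv2.imwrite("pics/s3.png",cv2.resize(p[150:320,170:340,::-1],(595,595),interpolation=cv2.INTER_CUBIC))
E
```

```text
tcp x',y',z [ 41.3  -0.3 275.2] F u,v,z -0.5 0.02 0.06 9.7
red X,Y centre of z149-160 [-8.7  7.6] n 47 zmax 269.8
lid slope deg -31.1
lip n,z 0 None
```

View pics/s3.png

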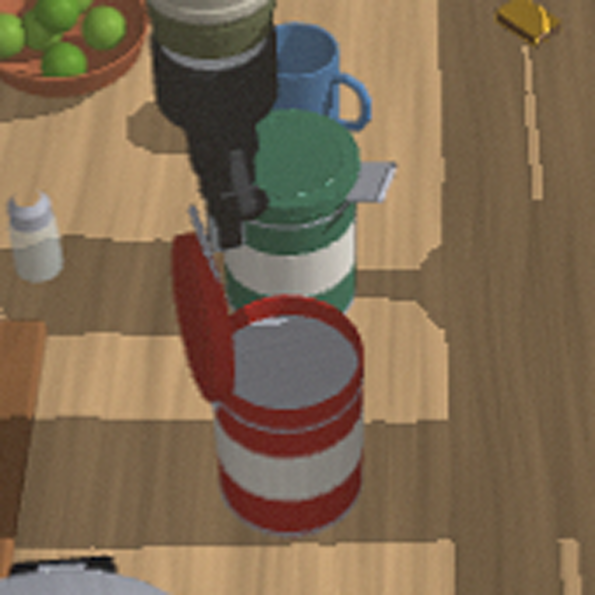

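The crop shows the lid upright at about (200,310), with the finger just in front of the lip at (205,230) and the tin standing. I'll ease it further past the balance point, well short of the stop.

Request:
{"name": "carry_out", "arguments": {
  "series": [
    {"delta_pos":[-0.04,0,0],"roll":0},
    {"delta_pos":[-0.08,0,0],"roll":0},
    {"delta_pos":[-0.12,0,0],"roll":0},
    {"delta_pos":[-0.16,0,0],"roll":0},
    {"delta_pos":[-0.2,0,0],"roll":0},
    {"delta_pos":[-0.24,0,0],"roll":0},
    {"delta_pos":[-0.27,0,0],"roll":0},
    {"delta_pos":[-0.27,0,0],"roll":0}
  ]
}}

```text
time_s: 10.42
position: [0.6212, 0.2299, 0.2745]
eef_rot: [180.0, -0.0, -159.3]
wrist_force: [0.4, 0.4, -0.4]
finger_gap: 0.006
finger_force: 0.0
```

```bash
python3 st.py
```

```text
tcp x',y',z [ 7.390e+01 -2.000e-01  2.752e+02] F u,v,z -0.2 -0.03 0.29 10.7667
red X,Y centre of z149-160 [35. -4.] n 113 zmax 256.4
lid slope deg -36.5
lip n,z 0 None
```

Request:
{"name": "carry_out", "arguments": {
  "series": [
    {"delta_pos":[0.08,0,-0.03],"roll":0},
    {"delta_pos":[0.2,0,-0.1],"roll":0},
    {"delta_pos":[0.4,0,-0.2],"roll":0},
    {"delta_pos":[0.6,0,-0.2],"roll":0},
    {"delta_pos":[0.8,0,-0.2],"roll":0},
    {"delta_pos":[1,0,-0.2],"roll":0},
    {"delta_pos":[1,0,-0.2],"roll":0}
  ]
}}

```text
time_s: 11.35
position: [0.5034, 0.1861, 0.3002]
eef_rot: [180.0, -0.1, -159.3]
wrist_force: [-0.4, 1.0, 0.4]
finger_gap: 0.0
finger_force: 0.0
```

Request:
{"name": "carry_out", "arguments": {
  "series": [
    {"delta_pos":[0.2,0,0],"roll":0},
    {"delta_pos":[0.4,0,0],"roll":0},
    {"delta_pos":[0.6,0,0],"roll":0},
    {"delta_pos":[0.8,0,0],"roll":0},
    {"delta_pos":[0.95,0,0],"roll":0},
    {"delta_pos":[0.95,0,0],"roll":0},
    {"delta_pos":[0.95,0,0],"roll":0}
  ]
}}

```text
time_s: 11.93
position: [0.4013, 0.1471, 0.2998]
eef_rot: [-180.0, 0.1, -159.4]
wrist_force: [0.1, -0.9, -0.7]
finger_gap: 0.0
finger_force: 0.0
```

```bash
python3 st.py
python3 - <<'E'
from h import *
from plant import *
p,d=read_camera("side");q,e=read_camera("top")
o=np.zeros((500,800,3),np.uint8);o[:,:400]=cv2.resize(p[170:320,180:300,::-1],(400,500));o[:300,400:]=cv2.resize(q[130:250,120:280,::-1],(400,300));cv2.imwrite("pics/s4.png",o)
u=np.array([.937,.350]);v=np.array([-.350,.937]);c=np.array([.551,.204])
P=cloud("side",d);t=P[...,:2]-c;X=t@u*1000;Y=t@v*1000;Z=P[...,2]*1000
hsv=cv2.cvtColor(p,cv2.COLOR_RGB2HSV);H,S=hsv[...,0].astype(int),hsv[...,1]
m=(d>0)&((H<6)|(H>174))&(S>130)&(Z>165)&(abs(Y)<60)&(X>40)
print(m.sum());
for z in range(165,285,15):
    k=m&(Z>=z)&(Z<z+15)
    if k.sum(): print(z,k.sum(),np.percentile(X[k],[5,50,95]).round(1))
b=(d>0)&((H<6)|(H>174))&(S>130)&(Z>20)&(Z<135)&(np.hypot(X,Y)<80);print("body dist to axis",np.median(np.hypot(X,Y)[b]))
print(sensors.get_obs()["position"],sensors.get_obs()["time_s"])
E
```

```text
tcp x',y',z [-159.4   -1.   298.7] F u,v,z 0.13 -0.04 0.3 12.2833
red X,Y centre of z149-160 [34.4 -6. ] n 111 zmax 257.8
lid slope deg -36.3
lip n,z 0 None
314
165 55 [67.7 75.9 81.1]
180 59 [73.2 81.6 86.3]
195 41 [78.9 86.4 91.1]
210 34 [84.8 90.3 98.1]
225 48 [ 88.8  96.6 103. ]
240 68 [ 95.3 102.1 108.9]
255 9 [100.7 105.7 109.7]
body dist to axis 52.944071173230334
[0.40184932 0.14725433 0.29870117] 12.3833
```

View pics/s4.png

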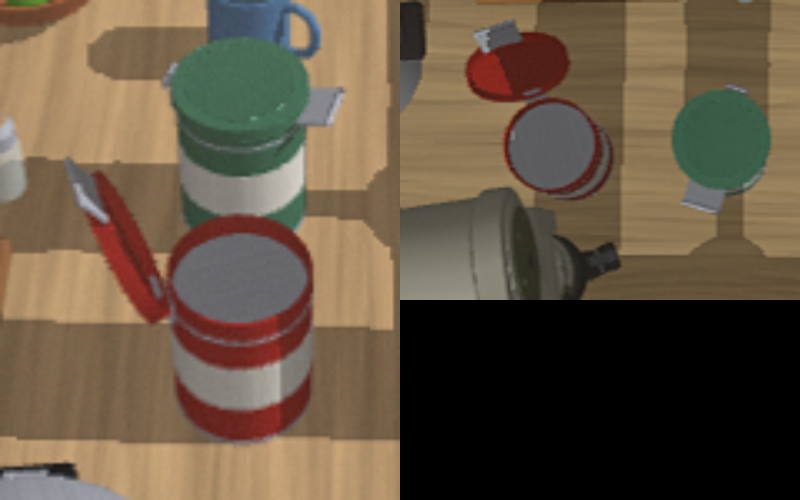

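The red lid stands back at its stop, about 20° past vertical, at (125,250) in the crop. The red tin is upright in place, the green tin is shut at (240,85), and the gripper is clear. I'm handing in.

```bash
python3 -c "
from plant import ctrl
print(ctrl.job_done())"
```

```text
the job is handed in; nothing more can be done
None
```

The red tin's lid stands open at its stop, with the tin upright in place, the green tin still shut and the arm clear (handed in at about 12 s); because the tool could only point down, I raised the lip by pressing its front edge lightly (steady readings up to about 4 N) and lifting by friction, not from directly underneath.

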